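# Tip a fittings box out of its rack

## Task

Take the red fittings box out of the packed rack: tip its top out towards the front with its foot still standing in the rack, until the lid is clear of the keeper bar, then lift it out. Stand it upright in the middle of the black mat, lowering it right down before letting go, and leave the blue and yellow boxes standing in their places.

Things in the scene. Friction and masses are not known exactly. Their poses are not given: they have to be found in the camera images.
- red_mid (a point): Plywood box, red lid, front and fin, 60 mm deep (x), 66 wide (y), 120 tall, about 0.3 kg. Point: centre of this body, 60 mm above its underside; z up, -x to the rack's open front (robot side), y along the row. On the lid an upright fin 12 mm thick (y), 36 long (x), 40 tall, its middle 80 mm above the point and 10 mm to the front. Tips about its lower front edge, 60 mm below, 30 mm in front.
- blue_mid (a point): Same box in blue; point at its body's centre. The three stand in any order in a fixed rack, facing alike, 68 mm pitch (2 mm gaps): fingers fit only beside the fins, 56 mm clear from fin to fin, so open them about 45 to 55 mm. Rack floor 12 mm above the bench; a lip 6 mm high, 8 mm thick runs 3 mm in front of the boxes; side cheeks end 8 mm below the lids.
- yellow_mid (a point): Same box in yellow; point at its body's centre. The rack's steel keeper bar runs along the row 9 mm above all lids, 10 mm thick, over their rear 12 mm and 16 mm further back: it stops a straight lift. Tipped forward some 20 degrees a lid is free; then raise the box 20 mm over the lip and draw it out to the front (straight up, its lower rear edge would meet the bar).
- mat: Black rubber mat fixed flat on the bench, 150 by 150 mm, 4 mm thick; origin at the centre of its underside, on the bench, z up. It lies to the right of the rack (-y), nearer the robot.
Not all that is in view belongs to the job. There is more than one size of the part that bears red_mid; the job needs the largest.

How it is judged:
By the outcome, as a careful person would: the job done as asked, in the order asked, and still so for the second after the job is handed in, with the robot touching nothing.
It also fails if it takes over 43 s, if anything falls off the work surface, if the arm or the gripper's body presses on something with over 40 N, if the wrist force passes 120 N, or if a joint passes its speed limit or range.

## Robot

A 6-joint arm with a two-finger parallel gripper is mounted at the origin on the work surface. World frame = base frame: x ahead of the robot, y to its left, z up, the work surface at z = 0. Lengths are in mm, angles in rad, forces in N, time in s.
With the tool pointing down it reaches from about 325 to 875 mm from the base axis. Payload 4.4 kg.
Tool frame: the origin (TCP) lies at the very end of the fingers, on their centre line; the grasp point (between the pads) lies 19 mm behind it; z points along the fingers, x is the direction in which the jaws open and shut, and the axes are right-handed (so a half turn about z gives the same grasp; the last joint's range is limited). The gripper opens to 85 mm and grips with 20 to 120 N. Pads are 22 mm wide; open, the fingers measure 114 mm over their backs; the gripper's body (76 mm by 85 mm) begins 54 mm behind the grasp point. The pads swing forward as they close: fully open they stand 13 mm farther back than shut.
Start: joints at [1.175, 0.207, 1.542, -0, 1.393, -0.15], TCP at [139.926, 557.717, 231.282] pointing down, gripper open.
Joint ranges: [-2.73, 2.73], [-0.86, 2.22], [0.23, 2.46], [-1.11, 4.25], [0.08, 2.63], [-2.82, 2.82]. Speed limits (rad/s): [2.79, 2.79, 3.14, 3.14, 3.14, 3.14].

## Interface

Orientations are given as a 3x3 rotation matrix whose columns are the frame's x, y, z axes.
In Python, from bench import sense, vision, ctrl gives the robot as it stands. The module is installed in compiled form; this text tells all that it offers.
- The arm moves only by the shell command python3 -m pendant 'ROWS'. ROWS is JSON, one flat list of numbers, 7 for each row, row after row: the opening, from -1 (shut) to 1 (fully open), so that 0 is half open, then the shift along the world's x, y, z in m, then the turn, a rotation vector about the world's x, y, z in rad. A call has 1 to 5 rows; each row shifts and turns the commanded pose from where the row before left it; what a row does not reach is not made up. A row lasts 1/8 s, in which the tool goes at most 62.5 mm and 10.7 degrees, less where a joint would pass 70% of its speed; a pose out of reach is approached as far as the arm can. A call with a gripper value outside its range is refused whole. The fingers move at their own pace and stop on an object; the grip force is fixed at half the most. Time passes only in rows, so rows that do not move let the fingers close. It gives the time, the measured TCP pose, the force and the opening at its end, in the units of the state.
- sense(): the state, without advancing time (a new reading comes with each control period).
- vision.capture(name): name is "scene" or "top" or "wrist"; returns a dict with "pixels" (400x640x3 uint8, blue, green, red), "K" (3x3 intrinsics, pixels), "R" (3x3) and "t" (3): a world point X has camera coordinates R X + t. Camera axes: x right, y down, z forward; pixel columns grow to the right and rows downward; lengths in mm; the calibration is good to about 2 mm. The wrist camera is an equidistant fisheye: a pixel r from the principal point sees the ray r / f radians off the axis. A picture is of the moment at which its call begins. There is no depth.
- ctrl.close_job(): hands the job in, once; it reports no verdict.
The state is a dict: "time_s": time; "joint_pos": joint angles; "joint_vel": joint speeds; "joint_efforts": joint torques, N m; "tcp_pos": TCP position; "eef_rot": TCP orientation; "ft_force": force on the tool from outside, world axes, zero at the start; "wrist_torque": the same for the moment, N m; "width": finger opening in mm.
Only numpy, scipy, OpenCV 4.12 (cv2) and the standard library are available. Lean on these libraries where they do the work, as an engineer would, in place of code of your own. Each camera call takes 0.05 s, during which the arm holds its last target. There are 200 camera calls.

## Working session

There is one attempt and no reset: what is moved stays moved. The work goes in short steps, Python scripts to look and compute and a shell command to move; the robot and the scene stay as the last step left them, time stands still between calls to the robot, and variables do not carry over. Pictures are saved under pics/ and viewed, about 8 in all and at most 12, crops included, and the job is handed in when it is done.

```bash
mkdir -p pics && cat > h.py <<'E'
import numpy as np, cv2
from bench import sense, vision, ctrl
def cap(n,f=None):
    c=vision.capture(n); c={k:np.array(v) for k,v in c.items()}
    if f: cv2.imwrite('pics/'+f,c['pixels'])
    return c
def ray(c,u,v,fish=False):
    K,R,t=c['K'],c['R'],c['t']
    x=(u-K[0,2])/K[0,0]; y=(v-K[1,2])/K[1,1]
    if fish:
        r=np.hypot(x,y); d=np.array([x/r*np.sin(r),y/r*np.sin(r),np.cos(r)])
    else: d=np.array([x,y,1.])
    d=R.T@d; return -R.T@t, d/np.linalg.norm(d)
def plane(c,u,v,z,fish=False):
    o,d=ray(c,u,v,fish); return o+d*(z-o[2])/d[2]
def proj(c,X):
    p=c['K']@(c['R']@np.array(X,float)+c['t']); return p[:2]/p[2]
E
python3 - <<'E'
from h import *
import pickle
D={n:cap(n,n+'0.png') for n in('scene','top')}
pickle.dump(D,open('D0.pkl','wb'))
for n in D: print(n,-D[n]['R'].T@D[n]['t'],D[n]['K'][0,0])
s=sense(); print(s['time_s'],s['tcp_pos'],s['eef_rot'],s['width'],s['ft_force'])
E
```

```text
scene [1112.25950491  235.16277881  646.59324176] 434.553373774715
top [456.63092308 -24.6091223  720.80503415] 395.90988481810143
0.1 [139.65671442 557.07690924 230.2090708 ] [[ 2.43341287e-01  9.69940377e-01 -8.26847456e-04]
 [ 9.69938498e-01 -2.43342468e-01 -1.93752942e-03]
 [-2.08049512e-03 -3.30510275e-04 -9.99997781e-01]] 85.29782054817413 [ 0.86760442 -0.05208249 -0.94192661]
```

View pics/scene0.png

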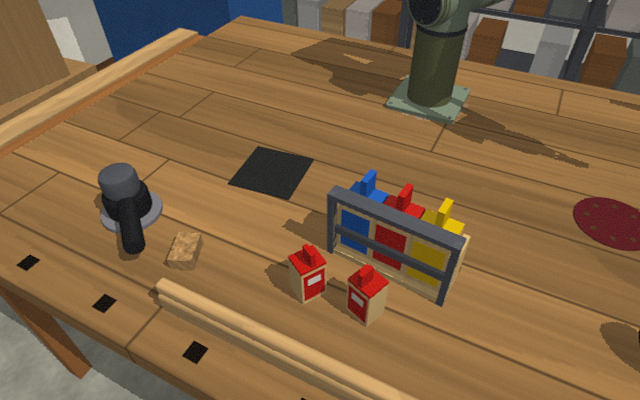

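View pics/top0.png

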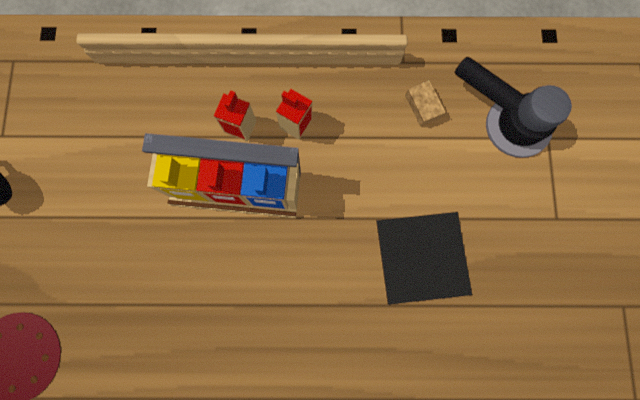

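The red candidates are the rack box (top 220,180; scene 400,215) and two smaller loose boxes behind the rack (top 233,115 and 295,112). I choose the one in the rack, between yellow and blue, and check it in a close crop.

```bash
python3 - <<'E'
from h import *
import pickle
D=pickle.load(open('D0.pkl','rb'));c=D['top'];im=c['pixels']
cv2.imwrite('pics/crop1.png',cv2.resize(im[120:225,135:310],None,fx=4.5,fy=4.5,interpolation=cv2.INTER_CUBIC))
hsv=cv2.cvtColor(im,cv2.COLOR_BGR2HSV)
# mat
m=((hsv[...,2]<70)).astype(np.uint8); m[:200]=0;m[:,:330]=0;m[:,500:]=0;m[310:]=0
k=max(cv2.findContours(m,0,2)[0],key=cv2.contourArea)
P=np.array([plane(c,*p,4)[:2] for p in k[:,0]],np.float32)
print('mat',cv2.minAreaRect(P))
# bright lid colours saturations
for n,lo,hi in(('y',22,35),('r',0,6),('b',105,125)):
    m=((hsv[...,0]>=lo)&(hsv[...,0]<=hi)&(hsv[...,1]>180)).astype(np.uint8)
    m[:150]=0;m[215:]=0;m[:,:140]=0;m[:,300:]=0
    k=max(cv2.findContours(m,0,2)[0],key=cv2.contourArea)
    P=np.array([plane(c,*p,132)[:2] for p in k[:,0]],np.float32)
    print(n,cv2.minAreaRect(P),cv2.boundingRect(k))
E
```

```text
mat ((472.74755859375, -226.14695739746094), (149.15553283691406, 148.97433471679688), 6.3544111251831055)
y ((589.2598266601562, 172.85423278808594), (85.59575653076172, 64.98182678222656), 84.59657287597656) (152, 154, 55, 47)
r ((590.4152221679688, 114.33738708496094), (65.94085693359375, 50.77521514892578), 84.84905242919922) (196, 159, 48, 36)
b ((584.2374267578125, 47.217891693115234), (65.12348937988281, 50.10942840576172), 84.91461944580078) (241, 163, 46, 36)
```

View pics/crop1.png

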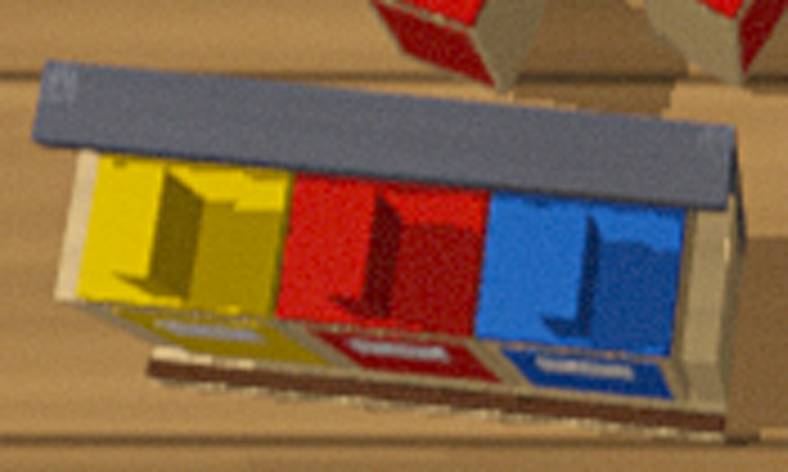

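The crop confirms that the middle rack box is the large one: red lid at about (385,250) in the crop, measured 66 mm wide, with the fin at about (375,250). Red_mid comes out near (595, 114, 72) with rack yaw about -5.2°, and the blue–red pitch measures 67.4 mm. The fin centre is about (585, 115). Next I move above it.

```bash
python3 -m pendant '[0.18,0.037,-0.037,0.002,0,0,0.0154, 0.18,0.037,-0.037,0.002,0,0,0.0154, 0.18,0.037,-0.037,0,0,0,0.0154, 0.18,0.037,-0.037,0,0,0,0.0154, 0.18,0.037,-0.037,0,0,0,0.0154]' && python3 -m pendant '[0.18,0.037,-0.037,0,0,0,0.0154, 0.18,0.037,-0.037,0,0,0,0.0154, 0.18,0.037,-0.037,0,0,0,0.0154, 0.18,0.037,-0.037,0,0,0,0.0154, 0.18,0.037,-0.037,0,0,0,0.0154]' && python3 -m pendant '[0.18,0.037,-0.037,0,0,0,0, 0.18,0.038,-0.036,0,0,0,0, 0.18,0,0,0,0,0,0]'
python3 - <<'E'
from h import *
s=sense(); print(s['time_s'],s['tcp_pos'],s['eef_rot'],s['width'])
for n in('wrist',):
    c=cap(n,n+'1.png'); print(-c['R'].T@c['t'],c['K'])
E
```

```text
time_s: 0.72
tcp_pos: [325.6, 371.2, 234.9]
eef_rot: [[0.167, 0.986, -0.0], [0.986, -0.167, -0.0], [-0.0, -0.0, -1.0]]
ft_force: [0.4, 0.8, 0.3]
width: 50.5
time_s: 1.35
tcp_pos: [510.6, 186.3, 234.8]
eef_rot: [[0.091, 0.996, -0.001], [0.996, -0.091, 0.0], [0.0, -0.001, -1.0]]
ft_force: [-0.1, 0.4, -0.2]
width: 50.3
time_s: 1.72
tcp_pos: [586.7, 111.7, 234.3]
eef_rot: [[0.096, 0.995, -0.001], [0.995, -0.096, -0.001], [-0.001, -0.0, -1.0]]
ft_force: [-1.1, -0.8, 0.4]
width: 50.2
1.725 [586.71555923 111.70124496 234.31458988] [[ 9.63091438e-02  9.95351314e-01 -5.57157644e-04]
 [ 9.95351131e-01 -9.63095578e-02 -7.71217506e-04]
 [-8.21291965e-04 -4.80292194e-04 -9.99999547e-01]] 50.21658777040048
[510.41175709 118.22392722 376.5180736 ] [[309.70691629   0.         317.89907579]
 [  0.         309.70691629 196.41015588]
 [  0.           0.           1.        ]]
```

View pics/wrist1.png

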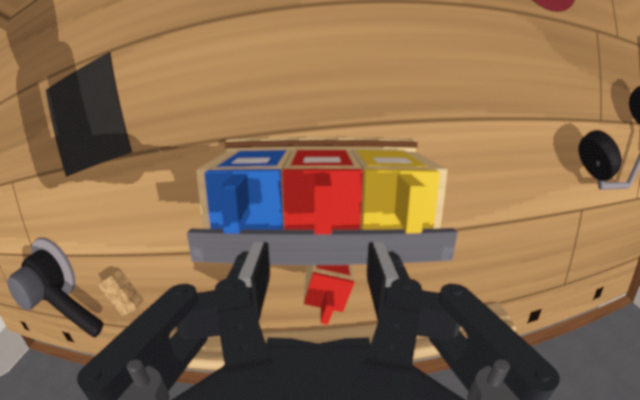

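The wrist view shows the red lid between columns 283 and 362 (front edge at row ~169), its fin at ~(323,200), and the fingers straddling it. I'll check the positions by ray casting.

```bash
python3 - <<'E'
from h import *
c=cap('wrist')
im=c['pixels'];hsv=cv2.cvtColor(im,cv2.COLOR_BGR2HSV)
for n,p,z in(('lidL',(283.5,169.5),132),('lidR',(362,168.5),132),('lidRearL',(284,229),132),('blueL',(206.5,170),132),('yelR',(439,169),132),('finbase front',(323,176),132)):
    print(n,plane(c,*p,z,True).round(1))
cv2.imwrite('pics/crop2.png',cv2.resize(im[140:260,190:460],None,fx=2.9,fy=2.9,interpolation=cv2.INTER_CUBIC))
E
```

```text
lidL [560.   86.7 132. ]
lidR [565.1 150.3 132. ]
lidRearL [611.9  80.5 132. ]
blueL [553.2  21.  132. ]
yelR [570.8 217.1 132. ]
finbase front [568.5 118.1 132. ]
```

View pics/crop2.png

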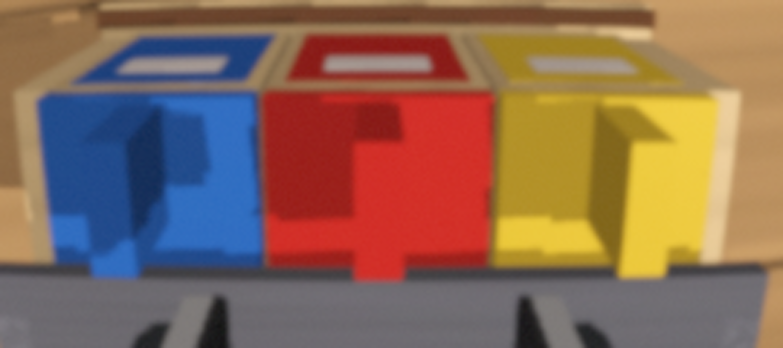

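The wrist and top views agree to about 2–3 mm. Averaged, the fin is at (584, 115.5), so I correct and descend.

```bash
python3 -m pendant '[0.18,-0.0028,0.0038,-0.02,0,0,0.005, 0.18,0,0,-0.02,0,0,0, 0.18,0,0,0,0,0,0]' 
python3 - <<'E'
from h import *
c=cap('wrist','wrist2.png'); im=c['pixels']
s=sense(); T=np.array(s['tcp_pos']);R=np.array(s['eef_rot']);print(T,R[:,0])
hsv=cv2.cvtColor(im,cv2.COLOR_BGR2HSV)
def fp(X):
    p=c['R']@X+c['t']; th=np.arctan2(np.hypot(p[0],p[1]),p[2]); r=np.hypot(p[0],p[1]); return c['K'][:2,2]+c['K'][0,0]*th*p[:2]/r
for d in(-26,-6,0,6,26): print(d,fp(T+R[:,0]*d),fp(np.array([T[0],T[1],172])+R[:,0]*d))
cv2.imwrite('pics/crop3.png',cv2.resize(im[150:330,220:430],None,fx=3.3,fy=3.3,interpolation=cv2.INTER_CUBIC))
E
```

```text
time_s: 2.2
tcp_pos: [579.4, 119.8, 193.1]
eef_rot: [[0.085, 0.996, -0.005], [0.996, -0.085, -0.0], [-0.0, -0.005, -1.0]]
ft_force: [-0.2, 0.1, -0.4]
width: 50.7
[580.60176205 119.63742342 194.61606969] [ 8.50136836e-02  9.96379777e-01 -1.19063899e-04]
-26 [269.6877071  257.92223319] [275.15743195 239.56902105]
-6 [308.07800079 258.42197843] [309.22547713 239.85233117]
0 [319.70837633 258.44870793] [319.52509518 239.86913359]
6 [331.3339381  258.41759741] [329.82134048 239.85402712]
26 [369.64084455 257.90494068] [363.83064204 239.57699769]
```

View pics/crop3.png

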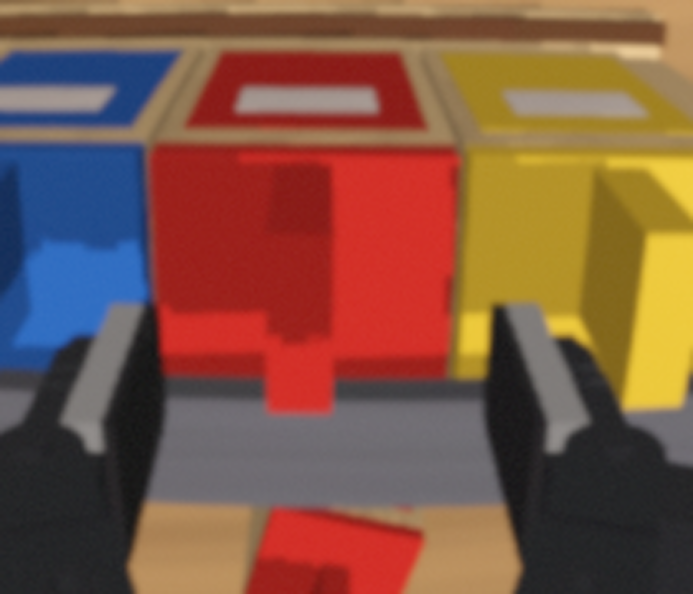

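The crop shows the fin top from image (311,221) to (311,275) and the finger centre at column ~318–319. The tool therefore sits about 5 mm to +y and slightly too far to the front.

```bash
python3 - <<'E'
from h import *
c=cap('wrist')
S=[]
for i in range(1):
    s=sense(); print(s['tcp_pos'],s['eef_rot'][0])
a,b=plane(c,310.9,220.6,172,True),plane(c,310.9,274.8,172,True);print(a,b,(a+b)/2)
E
```

```text
[581.58979289 119.49264267 195.72634151] [8.52681694e-02 9.96358038e-01 4.83406517e-06]
[569.99843533 115.53806645 172.        ] [606.27810567 112.11598526 172.        ] [588.1382705  113.82702586 172.        ]
```

```bash
python3 -m pendant '[0.18,0.005,-0.005,0,0,0,-0.004, 0.18,0,0,0,0,0,0, 0.18,0,0,-0.018,0,0,0, 0.18,0,0,-0.018,0,0,0, 0.18,0,0,-0.018,0,0,0]' && python3 -m pendant '[0.18,0,0,0,0,0,0, -0.2,0,0,0,0,0,0, -0.5,0,0,0,0,0,0]' 
python3 - <<'E'
from h import *
c=cap('wrist'); im=c['pixels']
cv2.imwrite('pics/crop4.png',cv2.resize(im[150:330,220:430],None,fx=3.3,fy=3.3,interpolation=cv2.INTER_CUBIC))
E
```

```text
time_s: 2.92
tcp_pos: [586.1, 113.5, 138.9]
eef_rot: [[0.091, 0.996, -0.002], [0.996, -0.091, -0.0], [-0.0, -0.002, -1.0]]
ft_force: [0.1, 0.2, 0.2]
width: 50.2
time_s: 3.3
tcp_pos: [587.9, 113.6, 142.2]
eef_rot: [[0.091, 0.996, 0.002], [0.996, -0.091, 0.0], [0.0, 0.002, -1.0]]
ft_force: [0.2, -0.3, 1.0]
width: 21.7
```

View pics/crop4.png

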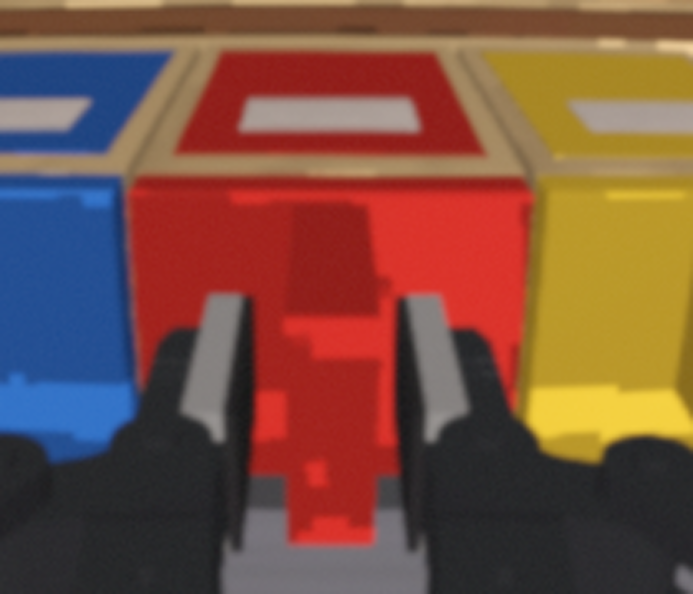

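The fin (crop columns 283–380) is centred between the fingers (250–400), and there are no contact forces. I close the gripper.

```bash
python3 -m pendant '[-1,0,0,0,0,0,0, -1,0,0,0,0,0,0, -1,0,0,0,0,0,0, -1,0,0,0,0,0,0, -1,0,0,0,0,0,0]'; python3 - <<'E'
import numpy as np
from scipy.spatial.transform import Rotation as R
# TCP rel pivot in rack axes; TCP commanded ~ (587,113.5,141.3)
yaw=np.deg2rad(-5.2);ex=np.array([np.cos(yaw),np.sin(yaw),0]);ey=np.array([-np.sin(yaw),np.cos(yaw),0])
for off in (20,22):
    v=off*ex+np.array([0,0,129.]);p=v;print(off)
    for i in range(1,6):
        q=R.from_rotvec(-np.deg2rad(4.8*i)*ey).apply(v);print((q-p).round(2));p=q
print(-np.deg2rad(4.8)*ey)
E
```

```text
time_s: 3.98
tcp_pos: [587.8, 113.8, 142.2]
eef_rot: [[0.091, 0.996, 0.002], [0.996, -0.091, 0.001], [0.001, 0.002, -1.0]]
ft_force: [-0.5, 1.5, 5.7]
width: 11.4
20
[-10.82   0.98   1.22]
[-10.88   0.99   0.31]
[-10.87   0.99  -0.61]
[-10.78   0.98  -1.52]
[-10.62   0.97  -2.42]
22
[-10.83   0.99   1.39]
[-10.9    0.99   0.47]
[-10.91   0.99  -0.44]
[-10.83   0.99  -1.36]
[-10.68   0.97  -2.26]
[-0.00759282 -0.08343102 -0.        ]
```

```bash
python3 -m pendant '[-1,-0.0054,0.0005,0.0008,-0.0038,-0.0417,0, -1,-0.0054,0.0005,0.0006,-0.0038,-0.0417,0, -1,-0.0109,0.001,0.0004,-0.0076,-0.0834,0, -1,0,0,0,0,0,0]' && python3 -m pendant '[-1,-0.0109,0.001,-0.0005,-0.0076,-0.0834,0, -1,-0.0108,0.001,-0.0014,-0.0076,-0.0834,0, -1,-0.0107,0.001,-0.0023,-0.0076,-0.0834,0, -1,0,0,0,0,0,0, -1,0,0,0,0,0,0]'
python3 - <<'E'
from h import *
s=sense();print(s['tcp_pos'],s['ft_force'],s['wrist_torque'],s['width'])
c=cap('scene'); im=c['pixels']
a=cv2.resize(im[160:310,280:480],None,fx=3,fy=3,interpolation=cv2.INTER_CUBIC)
cv2.imwrite('pics/crop5.png',a)
E
```

```text
time_s: 4.47
tcp_pos: [565.0, 115.6, 143.8]
eef_rot: [[0.09, 0.982, 0.169], [0.996, -0.088, -0.015], [-0.0, 0.17, -0.986]]
ft_force: [0.2, 1.0, 3.1]
width: 11.2
time_s: 5.1
tcp_pos: [532.8, 118.2, 138.7]
eef_rot: [[0.091, 0.911, 0.403], [0.996, -0.083, -0.038], [-0.001, 0.405, -0.914]]
ft_force: [-2.5, 0.0, 4.2]
width: 11.0
[532.77771645 118.22282581 138.73944612] [-2.48667849e+00  2.37919150e-03  4.23247857e+00] [ 1.55748056e-02  4.11729899e-01 -1.05794653e-04] 10.963995279517038
```

View pics/crop5.png

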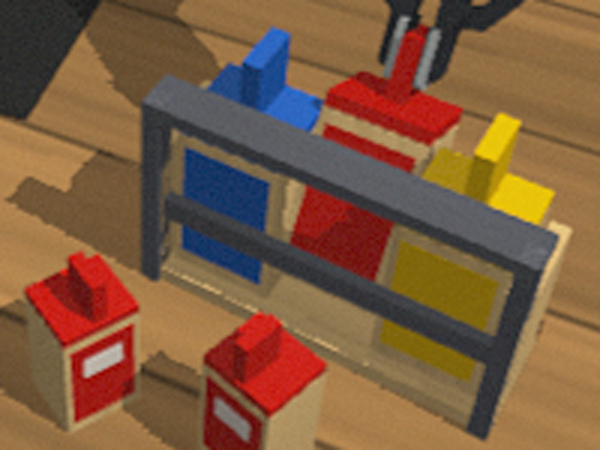

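The view shows the red box tipped 24° with its lid clear of the bar and its foot still in the rack. Blue and yellow are standing and forces are low. Next I raise it 22 mm and draw it out to the front.

```bash
python3 -m pendant '[-1,0,0,0.006,0,0,0, -1,0,0,0.008,0,0,0, -1,0,0,0.008,0,0,0, -1,0,0,0,0,0,0]' && python3 -m pendant '[-1,-0.015,0.0014,0.001,0,0,0, -1,-0.025,0.0023,0.002,0,0,0, -1,-0.03,0.0027,0.004,0,0,0, -1,-0.03,0.0027,0.006,0,0,0, -1,-0.02,0.0018,0.01,0,0,0]' && python3 -m pendant '[-1,0,0,0.02,0.0076,0.0834,0, -1,0,0,0.02,0.0114,0.125,0, -1,0,0,0.01,0.0114,0.125,0, -1,0,0,0.01,0.0076,0.0834,0, -1,0,0,0,0,0,0]'
python3 - <<'E'
from h import *
s=sense();print(s['tcp_pos'],s['ft_force'],s['width'])
c=cap('scene'); im=c['pixels']
a=im[80:330,220:520]
cv2.imwrite('pics/crop6.png',cv2.resize(a,None,fx=2.4,fy=2.4,interpolation=cv2.INTER_CUBIC))
E
```

```text
time_s: 5.65
tcp_pos: [533.7, 118.6, 161.9]
eef_rot: [[0.091, 0.909, 0.406], [0.996, -0.083, -0.037], [0.0, 0.408, -0.913]]
ft_force: [-0.1, 1.3, -3.7]
width: 11.0
time_s: 6.28
tcp_pos: [409.5, 129.3, 182.1]
eef_rot: [[0.09, 0.912, 0.401], [0.996, -0.082, -0.037], [-0.001, 0.403, -0.915]]
ft_force: [-0.0, 0.3, -4.2]
width: 10.9
time_s: 6.9
tcp_pos: [414.3, 129.3, 244.4]
eef_rot: [[0.091, 0.996, 0.003], [0.996, -0.091, -0.0], [0.0, 0.003, -1.0]]
ft_force: [-0.4, -0.4, -4.1]
width: 10.9
[414.27208803 129.28323518 244.40659714] [-0.38774445 -0.3812387  -4.05894801] 10.927579120140024
```

View pics/crop6.png

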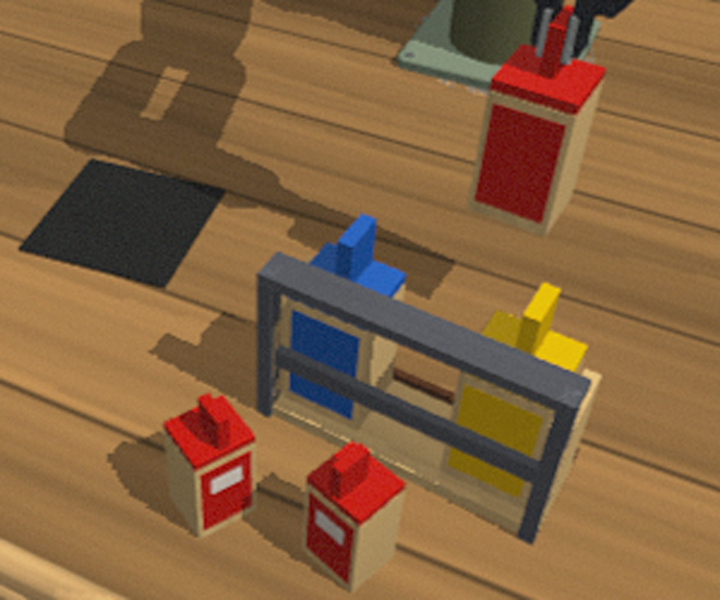

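The box is out and upright, and the neighbours are undisturbed. Now I carry it to the mat and turn it 11.5° to match the mat.

```bash
python3 -m pendant '[-1,0.003,-0.02,0,0,0,0.0202, -1,0.005,-0.036,0,0,0,0.0202, -1,0.005,-0.038,0,0,0,0.0202, -1,0.005,-0.038,0,0,0,0.0202, -1,0.005,-0.038,0,0,0,0.0202]' && python3 -m pendant '[-1,0.005,-0.038,0,0,0,0.0202, -1,0.005,-0.038,0,0,0,0.0202, -1,0.005,-0.038,0,0,0,0.0202, -1,0.005,-0.038,0,0,0,0.0202, -1,0.005,-0.03,0,0,0,0.0202]' && python3 -m pendant '[-1,0.001,-0.0045,-0.03,0,0,0, -1,0,0,-0.03,0,0,0, -1,0,0,-0.025,0,0,0, -1,0,0,0,0,0,0, -1,0,0,0,0,0,0]'
python3 - <<'E'
from h import *
import pickle
s=sense();print(s['tcp_pos'],np.array(s['eef_rot'])[:,0],s['ft_force'],s['width'])
c=cap('scene');pickle.dump(c,open('c7.pkl','wb'));im=c['pixels']
for n in((472.7,-226.1,4),): print(proj(c,n))
cv2.imwrite('pics/crop7.png',cv2.resize(im[80:230,190:360],None,fx=3.8,fy=3.8,interpolation=cv2.INTER_CUBIC))
E
```

```text
time_s: 7.58
tcp_pos: [434.6, -41.0, 242.9]
eef_rot: [[-0.012, 1.0, 0.0], [1.0, 0.012, -0.0], [-0.0, 0.0, -1.0]]
ft_force: [1.6, -0.5, -3.2]
width: 11.2
time_s: 8.2
tcp_pos: [459.9, -222.9, 242.9]
eef_rot: [[-0.111, 0.994, -0.0], [0.994, 0.111, -0.0], [-0.0, -0.0, -1.0]]
ft_force: [0.3, -0.3, -4.8]
width: 11.5
time_s: 8.82
tcp_pos: [462.2, -226.9, 159.7]
eef_rot: [[-0.111, 0.994, 0.002], [0.994, 0.111, -0.001], [-0.001, 0.001, -1.0]]
ft_force: [0.3, -0.0, -3.6]
width: 11.2
[ 462.20126498 -226.88061868  159.67891857] [-0.11146763  0.99376724 -0.00128058] [ 0.34141309 -0.01241277 -3.55963013] 11.157201533623674
[272.21337265 170.92561871]
```

View pics/crop7.png

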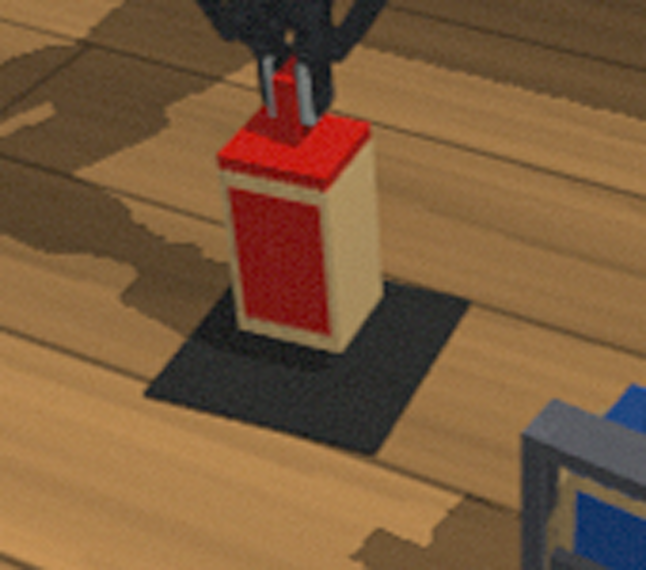

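The box hangs over the mat with its bottom corners at image (252.6,167.4), (279,172.6) and (290.8,156.8). I check its centre.

```bash
python3 - <<'E'
from h import *
import pickle
c=pickle.load(open('c7.pkl','rb'))
P=[plane(c,*p,30) for p in((252.6,167.4),(279,172.6),(290.8,156.8))]
print(np.round(P,1),np.linalg.norm(P[0]-P[1]),np.linalg.norm(P[1]-P[2]),'centre',(P[0]+P[2])/2)
M=[plane(c,190+u/3.8,80+v/3.8,4) for u,v in((147,393),(375,455),(470,300))];print('mat',(M[0]+M[2])/2,np.linalg.norm(M[0]-M[1]),np.linalg.norm(M[1]-M[2]))
E
python3 -m pendant '[-1,0.001,0,-0.012,0,0,0, -1,0,0,-0.006,0,0,0, -1,0,0,-0.004,0,0,0, -1,0,0,0,0,0,0]'
```

```text
[[ 507.8 -253.5   30. ]
 [ 496.8 -190.9   30. ]
 [ 435.7 -196.    30. ]] 63.557853671557275 61.298915054762574 centre [ 471.74211057 -224.76760907   30.        ]
mat [ 472.07597314 -225.77323989    4.        ] 148.44262775256013 151.02852993228552
time_s: 9.38
tcp_pos: [462.7, -226.9, 136.3]
eef_rot: [[-0.111, 0.994, -0.001], [0.994, 0.111, 0.001], [0.001, -0.001, -1.0]]
ft_force: [-0.5, -0.3, -4.6]
width: 10.9
```

Centred within about 1 mm. I lower it gently to contact.

```bash
python3 -m pendant '[-1,0,0,-0.002,0,0,0, -1,0,0,0,0,0,0]' && python3 -m pendant '[-1,0,0,-0.001,0,0,0, -1,0,0,0,0,0,0]' && python3 -m pendant '[-1,0,0,-0.001,0,0,0, -1,0,0,0,0,0,0]'
```

```text
time_s: 9.62
tcp_pos: [463.0, -227.1, 134.9]
eef_rot: [[-0.111, 0.994, 0.0], [0.994, 0.111, 0.0], [0.0, 0.0, -1.0]]
ft_force: [-0.9, -0.2, -4.3]
width: 10.9
time_s: 9.88
tcp_pos: [463.3, -227.3, 134.3]
eef_rot: [[-0.111, 0.994, 0.001], [0.994, 0.111, -0.0], [-0.001, 0.001, -1.0]]
ft_force: [-0.9, 0.8, -3.2]
width: 11.3
time_s: 10.12
tcp_pos: [463.7, -227.4, 134.2]
eef_rot: [[-0.111, 0.994, 0.002], [0.994, 0.111, -0.001], [-0.001, 0.002, -1.0]]
ft_force: [-0.8, 2.0, 5.3]
width: 11.4
```

Contact is clear (Fz went from -4 to +5 N). I release and retreat straight up.

```bash
python3 -m pendant '[-0.6,0,0,0,0,0,0, -0.2,0,0,0,0,0,0, 0.2,0,0,0,0,0,0, 0.2,0,0,0,0,0,0]' && python3 -m pendant '[0.2,0,0,0.02,0,0,0, 0.2,0,0,0.03,0,0,0, 0.2,0,0,0.04,0,0,0, 0.2,-0.02,0,0.04,0,0,0, 0.2,-0.04,0.0,0.02,0,0,0]' && python3 -m pendant '[0.2,-0.03,-0.03,0,0,0,0, 0.2,-0.02,-0.05,0,0,0,0, 0.2,0,-0.05,0,0,0,0, 0.2,0,0,0,0,0,0, 0.2,0,0,0,0,0,0]'
python3 - <<'E'
from h import *
c=cap('scene');t=cap('top')
a=cv2.resize(c['pixels'][80:310,190:480],(800,634))[:,:];a=cv2.resize(c['pixels'][80:310,190:480],None,fx=2,fy=2)
b=t['pixels'][120:320,130:490];b=cv2.resize(b,None,fx=580/360,fy=580/360);
v=np.vstack([a[:460],b])[:, :580];cv2.imwrite('pics/end.png',cv2.resize(v,None,fx=.76,fy=.76))
print(v.shape)
E
```

```text
time_s: 10.62
tcp_pos: [463.0, -227.1, 132.7]
eef_rot: [[-0.111, 0.994, 0.0], [0.994, 0.111, 0.0], [0.0, 0.0, -1.0]]
ft_force: [0.7, -0.1, -0.6]
width: 51.6
time_s: 11.25
tcp_pos: [404.0, -228.0, 285.7]
eef_rot: [[-0.112, 0.994, 0.004], [0.994, 0.112, -0.003], [-0.004, 0.003, -1.0]]
ft_force: [-1.1, -0.3, 0.2]
width: 50.8
time_s: 11.88
tcp_pos: [352.9, -356.5, 282.4]
eef_rot: [[-0.111, 0.994, -0.0], [0.994, 0.111, 0.002], [0.002, -0.0, -1.0]]
ft_force: [-0.0, 0.3, 1.0]
width: 51.4
(782, 580, 3)
```

View pics/end.png

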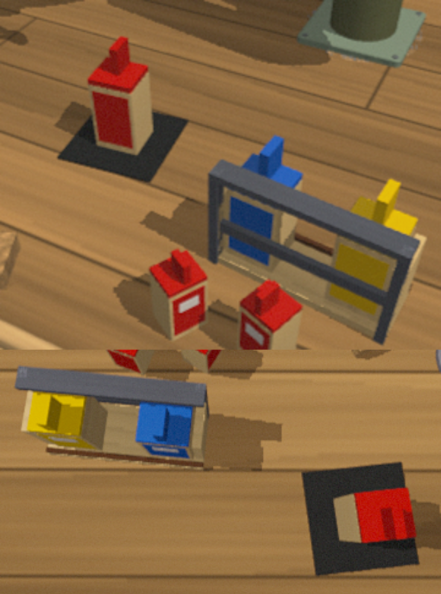

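The final views show the red box upright in the middle of the mat, aligned with it and with the gripper well clear. Blue and yellow stand in their slots.

```bash
python3 -c "
from bench import ctrl; print(ctrl.close_job())"
```

```text
the job is handed in; nothing more can be done
None
```

The red box is out of the rack and standing upright in the middle of the black mat. The job was handed in at about 12 s of the 43 s allowed.

- **Removal:** I gripped the large red box (the middle one in the rack) by its fin and tipped it 24° about its front foot. Once the lid was clear of the bar, I lifted it 22 mm and drew it out to the front.
- **Placing:** I set it upright, turned it to match the mat and lowered it until the wrist force changed from -4 N to +5 N. Then I released it and moved the arm clear.
- **Last checks:** Just before the final lowering, the box was about 1 mm from the mat's centre. The last pictures show it upright on the mat, the blue and yellow boxes standing in their slots, and the gripper touching nothing. Every wrist force I read was under about 6 N.
- **Disagreements:** Before the grasp, the top and wrist cameras differed by 2–4 mm on where the fin was. I settled that with a close look, and the fin was centred between the fingers to about 1 mm before they closed. No check failed.

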